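# Find the heavier centrifuge bucket

## Robot

A 6-joint arm with a two-finger parallel gripper is mounted at the origin on the work surface. World frame = base frame: x ahead of the robot, y to its left, z up, the work surface at z = 0. Lengths are in m, angles in degrees, forces in N, time in s.
With the tool pointing down it reaches from about 0.3 to 0.75 m from the base axis. Payload 8.5 kg.
Tool frame: the origin (TCP) lies at the very end of the fingers, on their centre line; the grasp point (between the pads) lies 19 mm behind it; z points along the fingers, y is the direction in which the jaws open and shut (so a half turn about z gives the same grasp; the last joint's range is limited). The gripper opens to 85 mm and grips with 20 to 120 N. Pads are 22 mm wide; open, the fingers measure 114 mm over their backs; the gripper's body (76 mm by 85 mm) begins 54 mm behind the grasp point. The pads swing forward as they close: fully open they stand 13 mm farther back than shut.
Start: joints at [-88.138, 21.807, 74.336, -0, 83.858, -12.336], TCP at [0.135, -0.533, 0.231] pointing down, gripper open.
Joint ranges: [-178.18, 178.18], [-50.72, 133.34], [12.68, 142.11], [-81.47, 261.47], [9.98, 163.14], [-165.26, 165.26]. Speed limits (degrees/s): [136.94, 136.94, 180, 180, 180, 180].

## Interface

Orientations are given as a 3x3 rotation matrix whose columns are the frame's x, y, z axes.
In Python, from rig import status, vision, env gives the robot as it stands.
- The arm moves only by the tool send_rows, never from a script. Its argument "targets" is a list of rows, each a list of 7 numbers: the shift along the tool's x, y, z in units of 50 mm (1.0 is 50 mm), then the turn, a rotation vector about the tool's x, y, z in units of 8 degrees (1.0 is 8 degrees), then the finger opening in mm, from 0 to 85.4. A call has 1 to 5 rows; each row is the pose to reach, as a shift and turn from the pose commanded when the call began, along the tool's axes at that moment; what a row does not reach only later rows make up. A row lasts 1/8 s, in which the tool goes at most 62.5 mm and 10.7 degrees, less where a joint would pass 70% of its speed; a pose out of reach is approached as far as the arm can. A call with a gripper value outside its range is refused whole. The fingers move at their own pace and stop on an object; "grip_force" is the grip in N (left out, the last holds). Time passes only in rows, so rows that repeat a pose let the fingers close. It gives the time, the measured TCP pose, the force and the opening at its end, in the units of the state.
- status.observe(): the state, without advancing time (a new reading comes with each control period).
- vision.get_image(name): name is "scene" or "top"; returns (picture, depth): 384x512x3 uint8, red, green, blue; 384x512 float32, m along the optical axis (not along the pixel's ray), 0 where there is no reading.
- vision.camera_model(name): a dict with "camera_matrix" (3x3 intrinsics, pixels), "view" (4x4, takes a point from world to camera coordinates). Camera axes: x right, y down, z forward; pixel columns grow to the right and rows downward; lengths in m; the calibration is good to about 2 mm. A picture is of the moment at which its call begins. camera_model takes no time and is no camera call.
- env.close_job(): hands the job in, once; it reports no verdict.
Trained networks look in the newest picture that a camera, given by its name, has taken for a name from the list of things; names that differ only in an ending like _2 or _b are one class to them, and where a whole thing is asked for, a point or a joint stands for the part that bears it (a point fixed in the world has none). Each returns a list of dicts, best first, with "p" (0 to 1); they miss things now and then, are a little off and sometimes report something else, mostly with a low value. They report only what shows in the picture. A call takes as long as a camera call. They do not tell look-alikes from the thing itself.
- vision.masks_of(camera, label): "pixels" (384x512 bool, what is visible of it) and "extent" ([left, top, right, bottom] in pixels, round what is visible of it).
The state is a dict: "time_s": time; "q": joint angles; "qvel": joint speeds; "joint_efforts": joint torques, N m; "position": TCP position; "tool_rot": TCP orientation; "ft_force": force on the tool from outside, world axes, zero at the start; "wrist_torque": the same for the moment, N m; "grip_width": finger opening in m.
Only numpy, scipy, OpenCV 4.12 (cv2) and the standard library are available. Lean on these libraries where they do the work, as an engineer would, in place of code of your own. Each camera call takes 0.05 s, during which the arm holds its last target.

## Task

Check your feel for force on the spring gauge: pull its slide until the pointer stands at the index block, keep it there for about a second, and let it go fully home. Then lift the two capped centrifuge buckets a hand's breadth off the bench, one after the other (both of them), to feel which is heavier. Finish holding the heavier one upright and still about 10 cm above the middle of the round steel tray, without letting go, the lighter standing upright where it was; keep both upright throughout and leave everything else alone.

Things in the scene. Friction and masses are not known exactly. Their poses are not given: they have to be found in the camera images.
- bucket_a: one of two capped centrifuge buckets that look alike: aluminium cylinder 64 mm across, 85 mm high; grey cap 68 mm across up to 95 mm; round grip knob 26 mm across from 95 to 129 mm. Origin: centre of the underside, z up. Stands loose on the bench, 0.28 to 0.71 kg with its closed-in load; either may be the heavier, by at least 0.2 kg, which only lifting can tell.
- bucket_b: one of two capped centrifuge buckets that look alike: aluminium cylinder 64 mm across, 85 mm high; grey cap 68 mm across up to 95 mm; round grip knob 26 mm across from 95 to 129 mm. Origin: centre of the underside, z up. Stands loose on the bench, 0.28 to 0.71 kg with its closed-in load; either may be the heavier, by at least 0.2 kg, which only lifting can tell.
- table: the black bench top, level, its surface at height 0
- tray: round shallow steel catch tray, 160 mm across, rim 15 mm high, fixed to the bench; origin at the centre of its underside
- gauge: spring gauge fixed to the bench: flat aluminium base 250 x 80 mm, 10 mm thick, with a grey spring housing (80 x 56 mm, 60 mm high) on its +x end; the slide comes out of the housing and is pulled along the gauge's own -x axis (roughly towards the robot). Origin at bench height on the slide's centre line, 30 mm in front of the housing's face
- gauge_slide (a joint): how far the slide is pulled out, m: 0 is home, 0.065 the stop. A spring pulls it home: about 3 N at 0 and 150 N/m more; let go, it runs home by itself
- gauge_grip (a point): grip point on the slide's upright round steel post, 18 mm across, on its axis 62 mm above the bench; the post is free from 27 mm to its top at 85 mm above the bench; its axis is 90 mm in front of the housing when home. It moves with the slide
- gauge_pointer (a point): tip of the slide's thin sideways pointer (at 25 mm height, on the gauge's +y side, 75 mm behind the grip post); it moves with the slide
- index: small dark steel index block with a brass screw, 10 mm wide along the scale, fixed on the edge of the scale on the gauge's +y side, somewhere along it; origin on its centre line, axes parallel to the gauge's. The pointer is at the index when both have the same position along the gauge's x axis; that takes 30 to 50 mm of pull
- bottle: bystander, to be left alone: white bottle with a blue cap, 64 mm across, 150 mm high; origin at the centre of its underside
- tip_box: bystander, to be left alone: closed blue tip box, 80 x 120 mm, 62 mm high; origin at the centre of its underside
- tube_rack: bystander, to be left alone: yellow rack of capped tubes, 70 x 150 mm, 80 mm high; origin at the centre of its underside
- beaker: bystander, to be left alone: glass beaker, 60 mm across, 70 mm high; origin at the centre of its underside
- jar: bystander, to be left alone: closed amber jar, 48 mm across, 60 mm high; origin at the centre of its underside
- empty_bucket: bystander, to be left alone: an open, empty aluminium bucket WITHOUT a cap, 64 mm across, 85 mm high; not one of the two to be compared; origin at the centre of its underside
- timer: bystander, to be left alone: white bench timer, 60 x 70 mm, 22 mm high; origin at the centre of its underside
Not all that is in view belongs to the job. Leave any pink, purple or red look-alike of the bucket_a alone.

How it is judged:
By the outcome, as a careful person would: the job done as asked, in the order asked, and still so for the second after the job is handed in, while the arm keeps its last pose, push and grip.
It also fails if it takes over 72 s, if anything falls off the work surface, if the arm or the gripper's body presses on something with over 40 N, if the wrist force passes 120 N, or if a joint passes its speed limit or range.

## Working session

There is one attempt and no reset: what is moved stays moved. The work goes in short steps, Python scripts to look and compute and a tool call to move; the robot and the scene stay as the last step left them, time stands still between calls to the robot, and variables do not carry over. Pictures are saved under pics/ and viewed, and the job is handed in when it is done.

Besides the shell and the picture viewer there is one more tool, called after "Call:" in YAML: its name, and indented under it one key for each argument. send_rows: Moves the arm, as the interface text tells. Its arguments: {"type":"object","properties":{"targets":{"type":"array","items":{"type":"array","items":{"type":"number"}}},"grip_force":{"type":"number"}},"required":["targets"]}

```bash
ls; mkdir -p pics; python3 - <<'E'
from rig import status, vision, env
import cv2, numpy as np
print(status.observe())
for n in ("scene","top"):
    im,d=vision.get_image(n)
    cv2.imwrite(f"pics/{n}0.png",im[...,::-1]); np.save(f"{n}0.npy",d)
    print(n,vision.camera_model(n))
E
```

```text
pics
{'time_s': 0.0, 'q': array([-8.81376139e+01,  2.18404938e+01,  7.43833316e+01, -8.63485101e-04,
        8.38571039e+01, -1.23344198e+01]), 'qvel': array([ 0.05801781,  0.05220246, -0.1139467 ,  0.04841776, -0.00395473,
        0.1003733 ]), 'joint_efforts': array([-2.03784060e-03, -4.48468101e+01, -2.31274706e+01, -2.53348835e-04,
        4.82503034e-03,  2.40823954e-05]), 'position': array([ 0.13488659, -0.53291403,  0.23072479]), 'tool_rot': array([[ 9.69458635e-01,  2.45254872e-01, -6.08805438e-05],
       [ 2.45254712e-01, -9.69457650e-01,  1.41124946e-03],
       [ 2.87094698e-04, -1.38307922e-03, -9.99999002e-01]]), 'ft_force': array([ 0.260328  , -0.33762012,  0.20728087]), 'wrist_torque': array([ 0.01860364,  0.01875055, -0.02384607]), 'grip_width': 0.08562466955842576}
scene {'camera_matrix': array([[391.93832503,   0.        , 261.26991038],
       [  0.        , 391.93832503, 198.95289164],
       [  0.        ,   0.        ,   1.        ]]), 'view': array([[ 0.28184049,  0.95945378,  0.00379273, -0.14245645],
       [ 0.81442957, -0.23714601, -0.52959064, -0.43286078],
       [-0.50721831,  0.15234899, -0.84824488,  1.25371306],
       [ 0.        ,  0.        ,  0.        ,  1.        ]])}
top {'camera_matrix': array([[402.51242867,   0.        , 257.01538432],
       [  0.        , 402.51242867, 194.85888811],
       [  0.        ,   0.        ,   1.        ]]), 'view': array([[ 0.0259003 , -0.99964467,  0.00630093, -0.02429906],
       [-0.98347225, -0.02661013, -0.1790928 ,  0.57130981],
       [ 0.17919683, -0.00155824, -0.98381201,  0.99047375],
       [ 0.        ,  0.        ,  0.        ,  1.        ]])}
```

View pics/scene0.png

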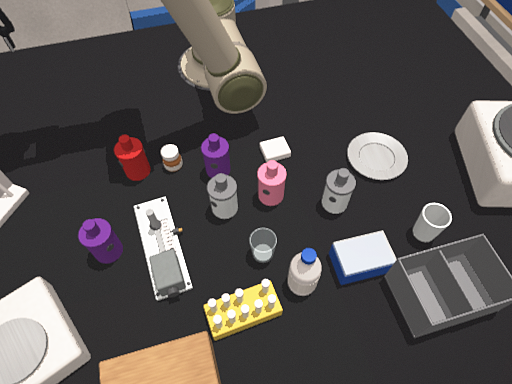

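View pics/top0.png

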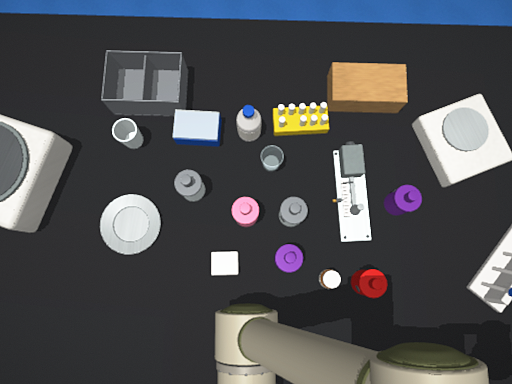

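The pictures show the gauge at top (352,195), with its post near (355,208) and the index screw near (335,200). The grey buckets are at top (293,211) and (190,185), and the tray is at (130,223). The purple, pink and red ones are look-alikes.

```bash
cat > h.py <<'E'
import numpy as np, cv2
from rig import status, vision, env
def cloud(n,d):
    m=vision.camera_model(n);K=m["camera_matrix"];V=m["view"]
    v,u=np.mgrid[:384,:512]
    P=np.stack([(u-K[0,2])/K[0,0]*d,(v-K[1,2])/K[1,1]*d,d],-1)
    W=(P-V[:3,3])@V[:3,:3]
    W[d<=0]=np.nan
    return W
def proj(n,p):
    m=vision.camera_model(n);c=m["view"][:3,:3]@np.asarray(p,float)+m["view"][:3,3]
    u=m["camera_matrix"]@c; return u[:2]/u[2]
def ray(n,uv,z):
    m=vision.camera_model(n);K=m["camera_matrix"];V=m["view"]
    dr=V[:3,:3].T@np.linalg.solve(K,[uv[0],uv[1],1.]);o=-V[:3,:3].T@V[:3,3]
    return o+dr*(z-o[2])/dr[2]
E
python3 - <<'E'
from h import *
for n in ("top","scene"):
    im,d=vision.get_image(n);W=cloud(n,d)
    for l in ("bucket_a","tray","gauge","gauge_grip","gauge_pointer","index"):
        for r in vision.masks_of(n,l)[:6]:
            q=W[r["pixels"]];q=q[~np.isnan(q[:,0])]
            top=np.percentile(q[:,2],98) if len(q) else 0
            s=q[q[:,2]>top-.006]
            print(n,l,round(r["p"],2),np.array(r["extent"]).round(),len(q),"med",np.median(q,0).round(3),"topz",top.round(3),"topmean",((s.min(0)+s.max(0))/2).round(3))
    b=cv2.resize(im[...,::-1][135:250,300:400] if n=="top" else im[...,::-1][190:310,120:220],None,fx=6,fy=5 if 0 else 5,interpolation=cv2.INTER_CUBIC)
    cv2.imwrite(f"pics/{n}1.png",b)
E
```

```text
top bucket_a 0.89 [277. 199. 307. 226.] 644 med [ 0.525 -0.097  0.094] topz 0.13 topmean [ 0.53  -0.1    0.128]
top bucket_a 0.82 [352. 268. 384. 298.] 838 med [ 0.359 -0.282  0.094] topz 0.13 topmean [ 0.359 -0.292  0.128]
top bucket_a 0.7 [384. 184. 422. 214.] 844 med [ 0.561 -0.374  0.094] topz 0.129 topmean [ 0.568 -0.384  0.128]
top bucket_a 0.63 [173. 167. 205. 201.] 711 med [0.586 0.158 0.094] topz 0.13 topmean [0.592 0.163 0.128]
top bucket_a 0.6 [275. 245. 305. 270.] 612 med [ 0.412 -0.088  0.094] topz 0.13 topmean [ 0.413 -0.09   0.128]
top bucket_a 0.6 [232. 198. 261. 225.] 634 med [0.523 0.019 0.094] topz 0.129 topmean [0.527 0.019 0.128]
top tray 0.89 [101. 193. 160. 255.] 2824 med [0.493 0.326 0.009] topz 0.016 topmean [0.494 0.324 0.015]
top gauge 0.56 [333. 142. 371. 242.] 2821 med [ 0.594 -0.26   0.011] topz 0.065 topmean [ 0.625 -0.259  0.074]
top gauge_grip 0.7 [351. 178. 367. 213.] 248 med [ 0.567 -0.265  0.025] topz 0.086 topmean [ 0.544 -0.27   0.085]
top gauge_grip 0.51 [112. 116. 142. 148.] 645 med [0.735 0.341 0.053] topz 0.086 topmean [0.729 0.336 0.084]
top
[... 774 characters left out ...]
n [0.527 0.019 0.13 ]
scene tray 0.55 [351. 132. 407. 179.] 2063 med [0.489 0.329 0.012] topz 0.018 topmean [0.492 0.325 0.017]
scene gauge 0.63 [132. 197. 193. 297.] 3478 med [ 0.605 -0.261  0.015] topz 0.074 topmean [ 0.544 -0.268  0.079]
scene gauge_grip 0.55 [148. 210. 164. 254.] 295 med [ 0.551 -0.266  0.033] topz 0.088 topmean [ 0.543 -0.269  0.087]
scene gauge_pointer 0.58 [148. 209. 165. 251.] 306 med [ 0.552 -0.266  0.03 ] topz 0.088 topmean [ 0.544 -0.268  0.086]
scene index 0.63 [248. 226. 277. 263.] 759 med [ 0.661 -0.044  0.043] topz 0.074 topmean [ 0.671 -0.045  0.072]
scene index 0.43 [172. 226. 182. 232.] 44 med [ 0.571 -0.225  0.025] topz 0.028 topmean [ 0.57  -0.224  0.026]
```

View pics/top1.png

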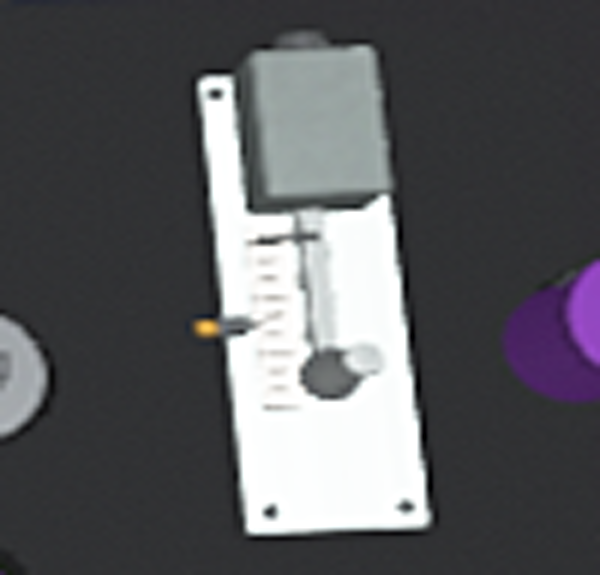

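View pics/scene1.png

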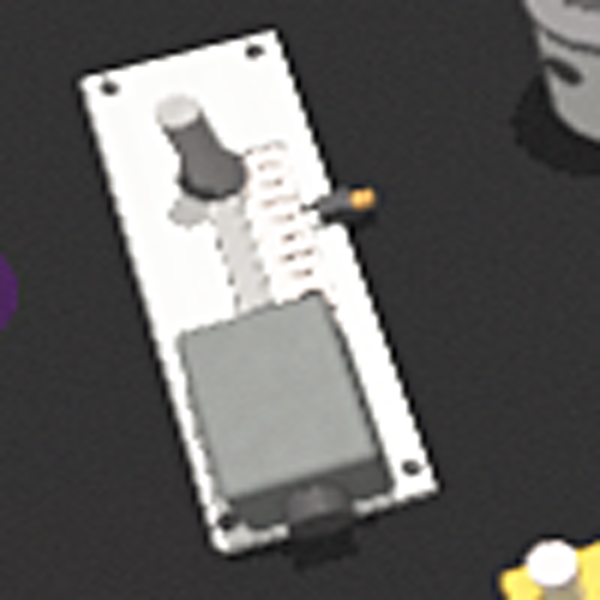

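```bash
python3 - <<'E'
from h import *
R={}
for n,c in (("top",(325,135,380,250)),("scene",(125,190,200,310))):
    im,d=vision.get_image(n);W=cloud(n,d)
    np.save(n+"_im.npy",im)
    hsv=cv2.cvtColor(im,cv2.COLOR_RGB2GRAY)
    m=np.zeros_like(hsv);m[c[1]:c[3],c[0]:c[2]]=255
    sel=(m>0)&(hsv>185)&(abs(W[...,2]-.011)<.006)
    v,u=np.nonzero(sel)
    P=np.array([ray(n,(a,b),.01)[:2] for a,b in zip(u,v)])
    r=cv2.minAreaRect((P*1000).astype(np.float32));print(n,"base rect",r, cv2.boxPoints(r).round(0).tolist())
    # housing top
    q=W[c[1]:c[3],c[0]:c[2]].reshape(-1,3);q=q[(abs(q[:,2]-.061)<.006)]
    r=cv2.minAreaRect((q[:,:2]*1000).astype(np.float32));print("housing",r)
ti=lambda x,y:(300+(x+.5)/6-.5,135+(y+.5)/5-.5)
si=lambda x,y:(120+(x+.5)/6-.5,190+(y+.5)/5-.5)
for nm,uv,zs in (("ptr",ti(250,242),(.025,)),("ptr_root",ti(315,236),(.025,)),("blk_inner",ti(265,318),(.015,.02,.025)),("blk",ti(238,325),(.015,.02,.025)),("screw",ti(206,327),(.02,.025))):
    for z in zs: print("top",nm,z,ray("top",uv,z).round(4))
for nm,uv,zs in (("blk_inner",si(315,210),(.015,.02,.025)),("blk",si(340,204),(.015,.02,.025)),("screw",si(362,197),(.02,.025))):
    for z in zs: print("scene",nm,z,ray("scene",uv,z).round(4))
E
```

```text
top base rect ((589.154052734375, -264.35186767578125), (249.08522033691406, 80.14578247070312), 4.47662353515625) [[462.0, -234.0], [468.0, -314.0], [716.0, -295.0], [710.0, -215.0]]
housing ((626.2099609375, -262.72930908203125), (177.11749267578125, 56.698448181152344), 4.3516435623168945)
scene base rect ((587.6494140625, -265.8568420410156), (250.94940185546875, 79.4452133178711), 4.454280376434326) [[459.0, -236.0], [466.0, -315.0], [716.0, -296.0], [710.0, -217.0]]
housing ((629.4521484375, -262.37860107421875), (169.670166015625, 56.0343017578125), 4.560000419616699)
top ptr 0.025 [ 0.6149 -0.2336  0.025 ]
top ptr_root 0.025 [ 0.619  -0.2626  0.025 ]
top blk_inner 0.015 [ 0.5756 -0.2419  0.015 ]
top blk_inner 0.02 [ 0.5747 -0.2408  0.02  ]
top blk_inner 0.025 [ 0.5738 -0.2397  0.025 ]
top blk 0.015 [ 0.5715 -0.2298  0.015 ]
top blk 0.02 [ 0.5706 -0.2288  0.02  ]
top blk 0.025 [ 0.5697 -0.2277  0.025 ]
top screw 0.02 [ 0.5691 -0.2145  0.02  ]
top screw 0.025 [ 0.5683 -0.2136  0.025 ]
scene blk_inner 0.015 [ 0.5665 -0.2357  0.015 ]
scene blk_inner 0.02 [ 0.5693 -0.2352  0.02  ]
scene blk_inner 0.025 [ 0.5721 -0.2347  0.025 ]
scene blk 0.015 [ 0.5661 -0.2258  0.015 ]
scene blk 0.02 [ 0.5689 -0.2253  0.02  ]
scene blk 0.025 [ 0.5717 -0.2249  0.025 ]
scene screw 0.02 [ 0.5677 -0.2165  0.02  ]
scene screw 0.025 [ 0.5705 -0.2161  0.025 ]
```

```bash
cat >> h.py <<'E'
from scipy.spatial.transform import Rotation as Ro
def go(p,yaw=None):
    """shift/turn units from measured pose to tool-down pose, tool-x yaw deg"""
    s=status.observe();R=np.array(s["tool_rot"]);
    sh=R.T@(np.asarray(p)-s["position"])/.05
    r=np.zeros(3)
    if yaw is not None:
        a=np.radians(yaw);T=np.array([[np.cos(a),np.sin(a),0],[np.sin(a),-np.cos(a),0],[0,0,-1.]])
        r=Ro.from_matrix(R.T@T).as_rotvec(degrees=True)/8
    print("shift",sh.round(3),"turn",r.round(3),"t",s["time_s"],"F",s["ft_force"].round(2),"w",round(s["grip_width"],4))
E
python3 -c "
from h import *
go((.5438,-.2688,.231),4.47)
print(vision.camera_model('top')['view'])"
```

```text
shift [ 9.225e+00 -3.120e+00  6.000e-03] turn [-1.000e-03  0.000e+00  1.216e+00] t 0.9 F [-0.5   0.11  0.24] w 0.0852
[[ 0.0259003  -0.99964467  0.00630093 -0.02429906]
 [-0.98347225 -0.02661013 -0.1790928   0.57130981]
 [ 0.17919683 -0.00155824 -0.98381201  0.99047375]
 [ 0.          0.          0.          1.        ]]
```

Call:
send_rows:
  targets:
    - [0.6, -0.2, 0, 0, 0, 0.1, 85]
    - [1.5, -0.5, 0, 0, 0, 0.3, 85]
    - [2.5, -0.85, 0, 0, 0, 0.5, 85]
    - [3.5, -1.2, 0, 0, 0, 0.7, 85]
    - [4.5, -1.52, 0, 0, 0, 0.9, 85]

```text
time_s: 1.52
position: [0.3357, -0.4032, 0.2315]
tool_rot: [[0.993, 0.121, 0.0], [0.121, -0.993, -0.0], [0.0, 0.0, -1.0]]
ft_force: [0.0, -1.5, 0.4]
grip_width: 0.085
```

```bash
python3 -c "
from h import *
go((.5438,-.2688,.231),4.47)"
```

```text
shift [ 4.457 -2.167  0.01 ] turn [ 0.002 -0.001  0.308] t 1.525 F [ 0.04 -1.48  0.4 ] w 0.085
```

Call:
send_rows:
  targets:
    - [0.9, -0.45, 0, 0, 0, 0.1, 85]
    - [1.9, -0.9, 0, 0, 0, 0.2, 85]
    - [2.9, -1.4, 0, 0, 0, 0.3, 85]
    - [3.8, -1.85, 0, 0, 0, 0.31, 85]
    - [4.4, -2.15, 0, 0, 0, 0.31, 85]

```text
time_s: 2.15
position: [0.5413, -0.2692, 0.2312]
tool_rot: [[0.997, 0.08, 0.0], [0.08, -0.997, 0.0], [0.0, -0.0, -1.0]]
ft_force: [-0.5, -0.4, 0.3]
grip_width: 0.085
```

Call:
send_rows:
  targets:
    - [0, 0, 0, 0, 0, 0, 85]

```text
time_s: 2.28
position: [0.5409, -0.2694, 0.2309]
tool_rot: [[0.997, 0.082, -0.0], [0.082, -0.997, 0.0], [-0.0, -0.0, -1.0]]
ft_force: [-0.6, 0.3, 0.2]
grip_width: 0.0852
```

```bash
python3 -c "
from h import *
go((.5438,-.2688,.043),4.47)"
```

```text
shift [ 0.058 -0.006  3.758] turn [-0.002  0.001  0.028] t 2.275 F [-0.57  0.31  0.21] w 0.0852
```

Call:
send_rows:
  targets:
    - [0.06, -0.01, 0.6, 0, 0, 0.03, 85]
    - [0.06, -0.01, 1.4, 0, 0, 0.03, 85]
    - [0.06, -0.01, 2.2, 0, 0, 0.03, 85]
    - [0.06, -0.01, 3.0, 0, 0, 0.03, 85]
    - [0.06, -0.01, 3.5, 0, 0, 0.03, 85]

```text
time_s: 2.9
position: [0.5412, -0.2706, 0.0546]
tool_rot: [[0.997, 0.074, -0.002], [0.074, -0.997, 0.001], [-0.002, -0.001, -1.0]]
ft_force: [0.9, 0.1, 0.6]
grip_width: 0.0852
```

Call:
send_rows:
  targets:
    - [0, 0, 0.18, 0, 0, 0, 85]
    - [0, 0, 0.25, 0, 0, 0, 85]
    - [0, 0, 0.25, 0, 0, 0, 85]

```text
time_s: 3.28
position: [0.5428, -0.2705, 0.0447]
tool_rot: [[0.997, 0.074, 0.001], [0.074, -0.997, -0.001], [0.001, 0.001, -1.0]]
ft_force: [-0.1, 0.2, -0.5]
grip_width: 0.085
```

```bash
python3 -c "
from h import *
go((.5438,-.2688,.043),4.47)
im,d=vision.get_image('top');cv2.imwrite('pics/t2.png',im[...,::-1])
im,d=vision.get_image('scene');cv2.imwrite('pics/s2.png',cv2.resize(im[...,::-1][170:310,100:250],None,fx=4,fy=4))"
```

```text
shift [ 0.023 -0.033  0.034] turn [ 0.007 -0.008 -0.026] t 3.275 F [-0.11  0.17 -0.48] w 0.085
```

View pics/t2.png

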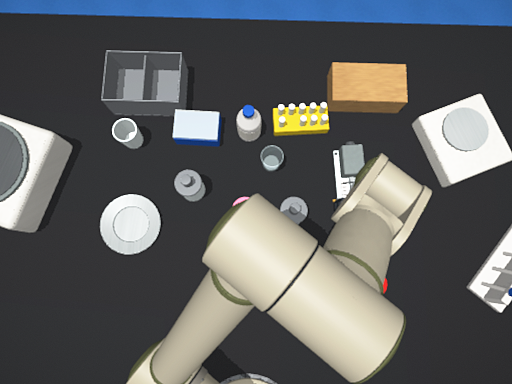

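View pics/s2.png

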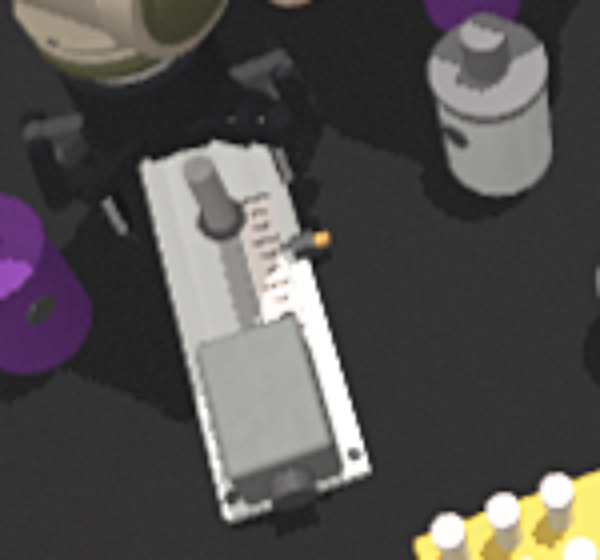

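Call:
send_rows:
  targets:
    - [0.02, -0.03, 0, 0, 0, 0, 60]
    - [0.02, -0.03, 0, 0, 0, 0, 35]
    - [0.02, -0.03, 0, 0, 0, 0, 20]
    - [0.02, -0.03, 0, 0, 0, 0, 10]
    - [0.02, -0.03, 0, 0, 0, 0, 10]
  grip_force: 70

```text
time_s: 4.0
position: [0.5435, -0.2681, 0.0441]
tool_rot: [[0.997, 0.075, -0.0], [0.075, -0.997, 0.001], [0.0, -0.001, -1.0]]
ft_force: [-0.5, 3.3, 3.7]
grip_width: 0.0167
```

Call:
send_rows:
  targets:
    - [0, 0, 0, 0, 0, 0, 10]
    - [0, 0, 0, 0, 0, 0, 10]

```text
time_s: 4.25
position: [0.5434, -0.2681, 0.044]
tool_rot: [[0.997, 0.075, -0.0], [0.075, -0.997, 0.001], [-0.0, -0.001, -1.0]]
ft_force: [-1.6, 4.9, 5.5]
grip_width: 0.0162
```

```bash
python3 -c "
from h import *
go((.5438,-.2688,.043),4.47)"
```

```text
shift [0.006 0.014 0.02 ] turn [-0.004  0.    -0.023] t 4.25 F [-1.61  4.88  5.54] w 0.0162
```

Call:
send_rows:
  targets:
    - [-0.15, 0, 0, 0, 0, 0, 10]
    - [-0.35, 0, 0, 0, 0, 0, 10]
    - [-0.55, 0, 0, 0, 0, 0, 10]
    - [-0.75, 0, 0, 0, 0, 0, 10]
    - [-0.84, 0, 0, 0, 0, 0, 10]

```text
time_s: 4.88
position: [0.5029, -0.2713, 0.044]
tool_rot: [[0.997, 0.074, 0.004], [0.074, -0.997, 0.0], [0.004, 0.0, -1.0]]
ft_force: [9.6, 6.3, -0.8]
grip_width: 0.0161
```

Call:
send_rows:
  targets:
    - [0, 0, 0, 0, 0, 0, 10]

```text
time_s: 5.0
position: [0.5029, -0.2713, 0.044]
tool_rot: [[0.997, 0.074, 0.003], [0.074, -0.997, 0.0], [0.003, 0.0, -1.0]]
ft_force: [8.2, 5.4, 0.8]
grip_width: 0.0165
```

```bash
python3 -c "
from h import *
go((.5438,-.2688,.043),4.47)
s=status.observe();g=np.array([.997,.078]);print('pull',(np.array([.5434,-.2681])-s['position'][:2])@g)
im,d=vision.get_image('top');cv2.imwrite('pics/t3.png',cv2.resize(im[...,::-1][130:240,300:400],None,fx=5,fy=5,interpolation=cv2.INTER_CUBIC))
im,d=vision.get_image('scene');cv2.imwrite('pics/s3.png',cv2.resize(im[...,::-1][205:265,140:200],None,fx=10,fy=10,interpolation=cv2.INTER_CUBIC))"
```

```text
shift [0.819 0.011 0.024] turn [ 0.001 -0.025 -0.026] t 5.0 F [8.19 5.41 0.85] w 0.0165
pull 0.04059660190535335
```

View pics/t3.png

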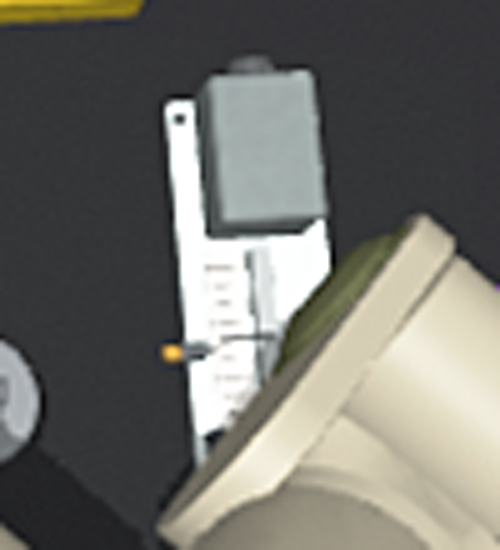

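View pics/s3.png

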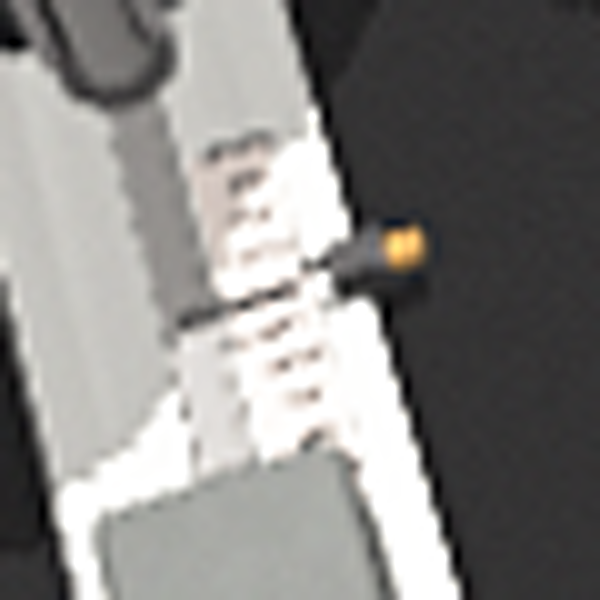

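```bash
cat > m.py <<'E'
from h import *
g=np.array([.99696,.0779])
def tri(a,b):
    A=[];B=[]
    for n,uv in (("top",a),("scene",b)):
        m=vision.camera_model(n);P=m["camera_matrix"]@m["view"][:3];A.append(P);B.append(np.array(uv,float).reshape(2,1))
    X=cv2.triangulatePoints(A[0],A[1],B[0],B[1])[:,0];return X[:3]/X[3]
def brass(n,im,c):
    hsv=cv2.cvtColor(im,cv2.COLOR_RGB2HSV).astype(int)
    sub=np.zeros(im.shape[:2],bool);sub[c[1]:c[3],c[0]:c[2]]=1
    w=np.where(sub&(hsv[...,0]<25)&(hsv[...,1]>120),hsv[...,1]*hsv[...,2]/65025.,0)
    v,u=np.mgrid[:384,:512];return np.array([(w*u).sum(),(w*v).sum()])/w.sum(),(w>0).sum()
def line(n,im,a,b):
    """dark line sub-pixel between pixel pts a,b: centroid of darkness across each column"""
    g_=im.astype(float).mean(2);out=[]
    for u in range(int(min(a[0],b[0])),int(max(a[0],b[0]))+1):
        vc=a[1]+(b[1]-a[1])*(u-a[0])/(b[0]-a[0]);v=np.arange(int(round(vc))-2,int(round(vc))+3)
        w=np.clip(g_[v,u].max()-g_[v,u]-10,0,None)
        if w.sum()>15: out.append((u,(w*v).sum()/w.sum()))
    return np.array(out)
if __name__=="__main__":
    it,_=vision.get_image("top");is_,_=vision.get_image("scene")
    bt,n1=brass("top",it,(325,190,345,210));bs,n2=brass("scene",is_,(170,222,190,238))
    X=tri(bt,bs);print("screw",bt,n1,bs,n2,X.round(4),"s",(X[:2]@g).round(4))
    for n,im,a,b in (("top",it,(344.,197.5),(352.,196.8)),("scene",is_,(159.,236.7),(169.,233.8))):
        L=line(n,im,a,b);S=[ray(n,p,.025)[:2]@g for p in L]
        print(n,"ptr",L.round(1).tolist(),"s",np.round(S,4).tolist(),"med",np.median(S).round(4))
        for z in (.02,.025,.028):
            print("  screw on",z,(ray(n,bt if n=="top" else bs,z)[:2]@g).round(4))
E
python3 m.py
```

```text
screw [333.90758958 200.01425506] 10 [179.91866801 229.24810131] 11 [ 0.5689 -0.2155  0.0205] s 0.5504
top ptr [[344.0, 197.4], [345.0, 197.3], [346.0, 197.1], [347.0, 197.0], [348.0, 197.0], [349.0, 197.0], [350.0, 196.9], [351.0, 196.8], [352.0, 197.4]] s [0.5555, 0.5557, 0.5561, 0.5562, 0.5561, 0.5559, 0.5561, 0.5563, 0.5545] med 0.5561
  screw on 0.02 0.5507
  screw on 0.025 0.5499
  screw on 0.028 0.5494
scene ptr [[159.0, 236.1], [160.0, 235.5], [161.0, 235.4], [162.0, 235.6], [163.0, 235.5], [164.0, 234.9], [165.0, 234.5], [166.0, 234.5], [167.0, 233.8], [168.0, 233.6], [169.0, 233.7]] s [0.5528, 0.5522, 0.5527, 0.5539, 0.5545, 0.5538, 0.5537, 0.5544, 0.5536, 0.5537, 0.5548] med 0.5537
  screw on 0.02 0.5497
  screw on 0.025 0.5526
  screw on 0.028 0.5543
```

The pointer is about 4.3 to 5.1 mm short of the index: pointer at s≈0.555, screw at s≈0.5504. I'll pull about 4.6 mm more.

Call:
send_rows:
  targets:
    - [-0.09, 0, 0, 0, 0, 0, 10]
    - [-0.095, 0, 0, 0, 0, 0, 10]

```text
time_s: 5.45
position: [0.4984, -0.2716, 0.044]
tool_rot: [[0.997, 0.074, 0.004], [0.074, -0.997, 0.0], [0.004, 0.0, -1.0]]
ft_force: [8.7, 6.0, 1.2]
grip_width: 0.0163
```

```bash
sed -i 's/(344.,197.5),(352.,196.8)/(344.,199.3),(350.,198.6)/; s/(159.,236.7),(169.,233.8)/(159.,234.3),(169.,231.6)/' m.py; python3 m.py; python3 -c "
from h import *
s=status.observe();g=np.array([.997,.078]);print('pull',(np.array([.5434,-.2681])-s['position'][:2])@g, s['time_s'],s['ft_force'])
im,d=vision.get_image('top');cv2.imwrite('pics/t4.png',cv2.resize(im[...,::-1][180:220,320:370],None,fx=12,fy=12,interpolation=cv2.INTER_CUBIC))
im,d=vision.get_image('scene');cv2.imwrite('pics/s4.png',cv2.resize(im[...,::-1][205:255,145:195],None,fx=12,fy=12,interpolation=cv2.INTER_CUBIC))"
```

```text
screw [333.90461969 200.01590648] 10 [179.91993689 229.24853507] 11 [ 0.5689 -0.2155  0.0205] s 0.5504
top ptr [[344.0, 198.8], [345.0, 198.8], [346.0, 198.5], [347.0, 198.7], [348.0, 198.9], [349.0, 198.9], [350.0, 198.7]] s [0.5518, 0.5516, 0.5524, 0.5516, 0.5509, 0.5508, 0.5512] med 0.5516
  screw on 0.02 0.5507
  screw on 0.025 0.5499
  screw on 0.028 0.5494
scene ptr [[159.0, 233.9], [160.0, 234.0], [161.0, 234.0], [162.0, 233.6], [163.0, 233.4], [164.0, 232.9], [165.0, 232.9], [166.0, 232.6], [167.0, 232.4], [168.0, 232.3], [169.0, 231.7]] s [0.5472, 0.5484, 0.5491, 0.549, 0.5493, 0.5487, 0.5496, 0.5498, 0.5501, 0.5506, 0.5498] med 0.5493
  screw on 0.02 0.5497
  screw on 0.025 0.5526
  screw on 0.028 0.5543
pull 0.04504064856602599 5.55 [9.12794519 5.62941934 1.10847281]
```

View pics/t4.png

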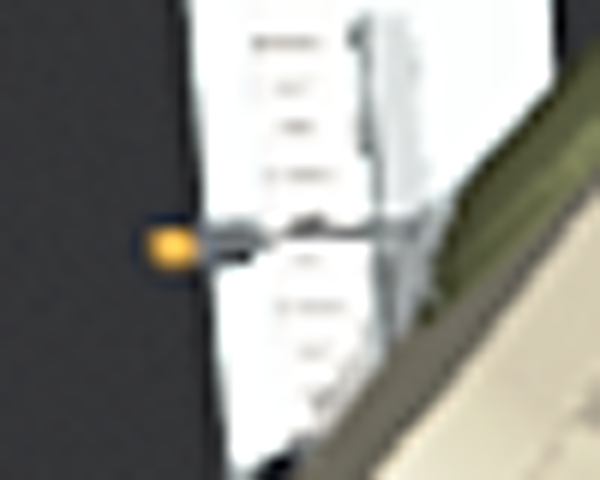

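View pics/s4.png

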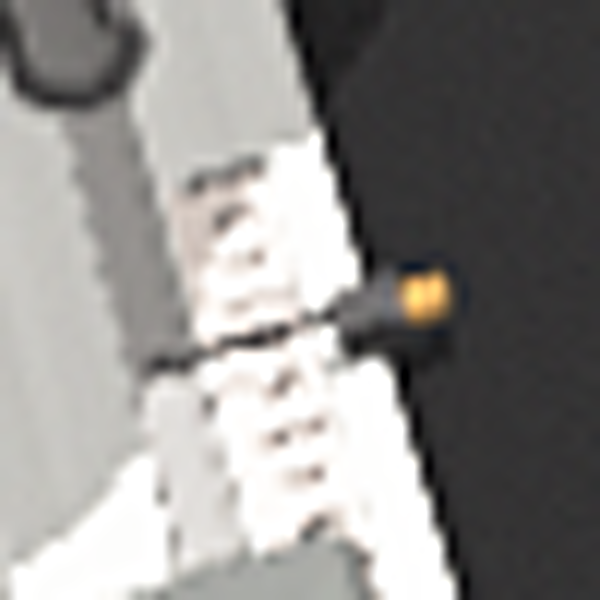

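The pointer line now runs into the index block in both views. At the top it reaches row ≈244 where the screw is at ≈246 (zoomed), and the mean s is 0.5505 against 0.5504. I'll hold here.

Call:
send_rows:
  targets:
    - [0, 0, 0, 0, 0, 0, 10]
    - [0, 0, 0, 0, 0, 0, 10]
    - [0, 0, 0, 0, 0, 0, 10]
    - [0, 0, 0, 0, 0, 0, 10]
    - [0, 0, 0, 0, 0, 0, 10]

```text
time_s: 6.28
position: [0.4986, -0.2716, 0.044]
tool_rot: [[0.997, 0.074, 0.004], [0.074, -0.997, -0.0], [0.004, 0.0, -1.0]]
ft_force: [9.6, 5.8, 1.2]
grip_width: 0.0165
```

Call:
send_rows:
  targets:
    - [0, 0, 0, 0, 0, 0, 10]
    - [0, 0, 0, 0, 0, 0, 10]
    - [0, 0, 0, 0, 0, 0, 10]
    - [0, 0, 0, 0, 0, 0, 10]

```text
time_s: 6.78
position: [0.4986, -0.2716, 0.044]
tool_rot: [[0.997, 0.075, 0.004], [0.075, -0.997, -0.0], [0.004, 0.0, -1.0]]
ft_force: [9.4, 5.9, 0.6]
grip_width: 0.0166
```

Call:
send_rows:
  targets:
    - [0.2, 0, 0, 0, 0, 0, 10]
    - [0.45, 0, 0, 0, 0, 0, 10]
    - [0.7, 0, 0, 0, 0, 0, 10]
    - [0.88, 0, 0, 0, 0, 0, 10]
    - [0.9, 0, 0, 0, 0, 0, 10]

```text
time_s: 7.4
position: [0.543, -0.2682, 0.044]
tool_rot: [[0.997, 0.075, 0.002], [0.075, -0.997, 0.0], [0.002, 0.0, -1.0]]
ft_force: [2.3, 4.1, 3.4]
grip_width: 0.0164
```

Call:
send_rows:
  targets:
    - [0, 0, 0, 0, 0, 0, 30]
    - [0, 0, 0, 0, 0, 0, 60]
    - [0, 0, 0, 0, 0, 0, 85]
    - [0, 0, 0, 0, 0, 0, 85]

```text
time_s: 7.9
position: [0.5416, -0.2688, 0.0438]
tool_rot: [[0.997, 0.074, -0.0], [0.074, -0.997, -0.0], [-0.0, 0.0, -1.0]]
ft_force: [0.6, 0.8, -0.2]
grip_width: 0.082
```

```bash
python3 -c "
from h import *
go((.5438,-.2688,.24),4.47)
im,d=vision.get_image('scene');cv2.imwrite('pics/s5.png',cv2.resize(im[...,::-1][170:310,100:250],None,fx=4,fy=4))"
```

```text
shift [ 4.300e-02  3.000e-03 -3.924e+00] turn [ 0.001  0.    -0.026] t 7.9 F [ 0.6   0.85 -0.21] w 0.082
```

View pics/s5.png

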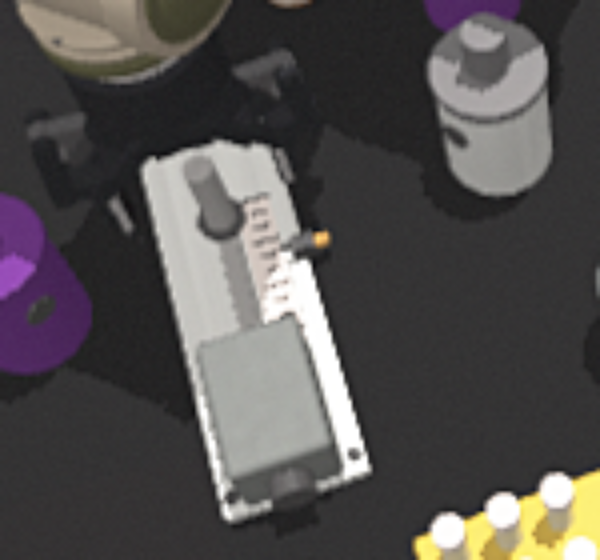

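The slide is home, with the post back where it started at (205,170). I'll go up and over to bucket 1.

Call:
send_rows:
  targets:
    - [0, 0, -0.6, 0, 0, 0, 85]
    - [0, 0, -1.5, 0, 0, 0, 85]
    - [0, 0, -2.5, 0, 0, 0, 85]
    - [0, 0, -3.4, 0, 0, 0, 85]
    - [0, 0, -3.9, 0, 0, 0, 85]

```text
time_s: 8.57
position: [0.542, -0.2688, 0.2415]
tool_rot: [[0.997, 0.075, 0.003], [0.075, -0.997, -0.002], [0.002, 0.002, -1.0]]
ft_force: [-1.0, 0.2, -0.5]
grip_width: 0.0847
```

```bash
python3 -c "
from h import *
go((.530,-.1005,.24),4.3)"
```

```text
shift [ 0.013 -3.375  0.023] turn [ 0.017 -0.018 -0.003] t 8.575 F [-1.01  0.22 -0.52] w 0.0847
```

Call:
send_rows:
  targets:
    - [0.01, -0.6, 0, 0, 0, 0, 85]
    - [0.01, -1.4, 0, 0, 0, 0, 85]
    - [0.01, -2.2, 0, 0, 0, 0, 85]
    - [0.01, -3.0, 0, 0, 0, 0, 85]
    - [0.01, -3.37, 0, 0, 0, 0, 85]

```text
time_s: 9.2
position: [0.5294, -0.099, 0.2391]
tool_rot: [[0.997, 0.076, 0.0], [0.076, -0.997, -0.0], [0.0, 0.0, -1.0]]
ft_force: [0.3, -1.3, 0.3]
grip_width: 0.0853
```

Call:
send_rows:
  targets:
    - [0, 0, 0.5, 0, 0, 0, 85]
    - [0, 0, 1.1, 0, 0, 0, 85]
    - [0, 0, 1.6, 0, 0, 0, 85]
    - [0, 0, 1.6, 0, 0, 0, 85]

```text
time_s: 9.7
position: [0.5291, -0.1008, 0.1575]
tool_rot: [[0.997, 0.074, -0.003], [0.074, -0.997, 0.001], [-0.003, -0.001, -1.0]]
ft_force: [0.1, 1.0, 0.1]
grip_width: 0.0851
```

```bash
python3 -c "
from h import *
go((.530,-.1005,.102),4.3)
im,d=vision.get_image('scene');cv2.imwrite('pics/s6.png',cv2.resize(im[...,::-1][110:250,170:320],None,fx=4,fy=4))"
```

```text
shift [ 0.022 -0.003  1.11 ] turn [-0.01   0.022 -0.007] t 9.7 F [0.12 1.02 0.15] w 0.0851
```

View pics/s6.png

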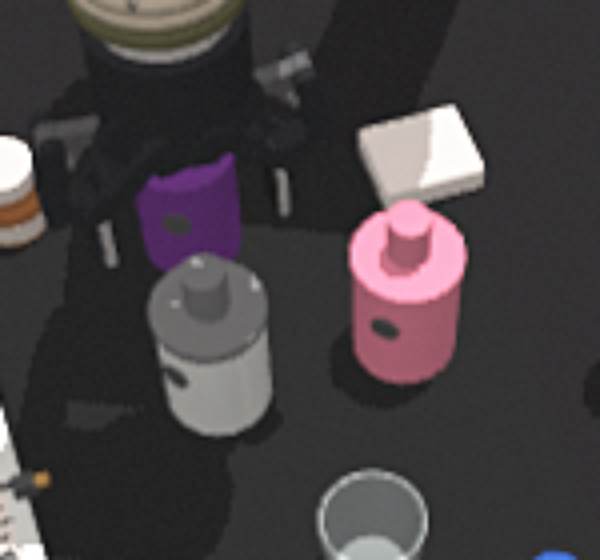

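```bash
python3 -c "
from h import *
im,d=vision.get_image('scene');W=cloud('scene',d)
for (a,b) in ((194,172),(240,160)):
    q=W[b-12:b+10,a-2:a+8].reshape(-1,3);q=q[(q[:,2]>.13)&(q[:,2]<.22)];print(q.min(0).round(3),np.sort(q[:,2])[:8].round(3))
"
```

```text
[ 0.54  -0.157  0.178] [0.178 0.179 0.18  0.181 0.181 0.182 0.183 0.183]
[ 0.53  -0.059  0.175] [0.175 0.179 0.179 0.179 0.18  0.181 0.181 0.181]
```

Call:
send_rows:
  targets:
    - [0.02, 0, 0.4, 0, 0, 0, 85]
    - [0.02, 0, 0.8, 0, 0, 0, 85]
    - [0.02, 0, 1.1, 0, 0, 0, 85]
    - [0.02, 0, 1.14, 0, 0, 0, 85]
    - [0.02, 0, 1.14, 0, 0, 0, 85]

```text
time_s: 10.42
position: [0.5311, -0.1007, 0.1025]
tool_rot: [[0.997, 0.075, 0.001], [0.075, -0.997, -0.001], [0.001, 0.001, -1.0]]
ft_force: [0.1, 0.6, 0.3]
grip_width: 0.0852
```

Call:
send_rows:
  targets:
    - [0, 0, 0, 0, 0, 0, 60]
    - [0, 0, 0, 0, 0, 0, 40]
    - [0, 0, 0, 0, 0, 0, 30]
    - [0, 0, 0, 0, 0, 0, 15]
    - [0, 0, 0, 0, 0, 0, 15]
  grip_force: 60

```text
time_s: 11.05
position: [0.5308, -0.1004, 0.1022]
tool_rot: [[0.997, 0.075, 0.001], [0.075, -0.997, 0.0], [0.001, -0.0, -1.0]]
ft_force: [-0.6, 2.0, 4.7]
grip_width: 0.0244
```

Call:
send_rows:
  targets:
    - [0, 0, 0, 0, 0, 0, 15]
    - [0, 0, 0, 0, 0, 0, 15]
    - [0, 0, 0, 0, 0, 0, 15]

```text
time_s: 11.42
position: [0.5308, -0.1004, 0.1022]
tool_rot: [[0.997, 0.075, 0.001], [0.075, -0.997, 0.0], [0.001, -0.0, -1.0]]
ft_force: [-0.7, 1.5, 5.4]
grip_width: 0.0241
```

```bash
python3 -c "
from h import *
go((.530,-.1005,.200),4.3)
im,d=vision.get_image('scene');cv2.imwrite('pics/s7.png',cv2.resize(im[...,::-1][110:250,170:320],None,fx=4,fy=4))"
```

```text
shift [-1.500e-02  1.000e-03 -1.956e+00] turn [-0.    -0.004 -0.003] t 11.425 F [-0.66  1.49  5.45] w 0.0241
```

View pics/s7.png

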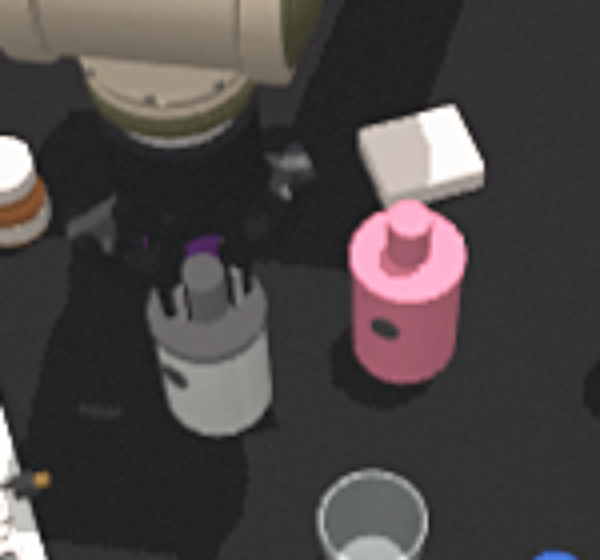

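Call:
send_rows:
  targets:
    - [0, 0, -0.2, 0, 0, 0, 15]
    - [0, 0, -0.6, 0, 0, 0, 15]
    - [0, 0, -1.1, 0, 0, 0, 15]
    - [0, 0, -1.6, 0, 0, 0, 15]
    - [0, 0, -2.0, 0, 0, 0, 15]

```text
time_s: 12.1
position: [0.5305, -0.1006, 0.2028]
tool_rot: [[0.997, 0.074, -0.0], [0.074, -0.997, -0.0], [-0.0, 0.0, -1.0]]
ft_force: [0.0, -1.1, -3.7]
grip_width: 0.0239
```

Call:
send_rows:
  targets:
    - [0, 0, 0, 0, 0, 0, 15]
    - [0, 0, 0, 0, 0, 0, 15]
    - [0, 0, 0, 0, 0, 0, 15]
    - [0, 0, 0, 0, 0, 0, 15]

```text
time_s: 12.6
position: [0.5305, -0.1004, 0.2012]
tool_rot: [[0.997, 0.075, -0.001], [0.075, -0.997, 0.0], [-0.001, -0.001, -1.0]]
ft_force: [0.7, -1.1, -3.6]
grip_width: 0.0244
```

```bash
python3 -c "
from h import *
F=[]
for i in range(3):
    im,d=vision.get_image('scene');F.append(status.observe()['ft_force'])
print(np.round(F,2)); go((.5308,-.1004,.1022)); print(status.observe()['wrist_torque'], status.observe()['joint_efforts'].round(2))
cv2.imwrite('pics/s8.png',cv2.resize(im[...,::-1][90:250,150:320],None,fx=4,fy=3.75))"
```

```text
[[ 0.21 -0.54 -3.21]
 [ 0.36 -0.45 -2.82]
 [-0.51  0.25 -2.82]]
shift [ 4.000e-03 -1.000e-03  1.988e+00] turn [0. 0. 0.] t 12.75 F [-0.51  0.25 -2.82] w 0.0244
[ 0.00250501 -0.01045171  0.02250864] [-1.000e-02 -4.573e+01 -2.314e+01 -0.000e+00  1.000e-02  0.000e+00]
```

View pics/s8.png

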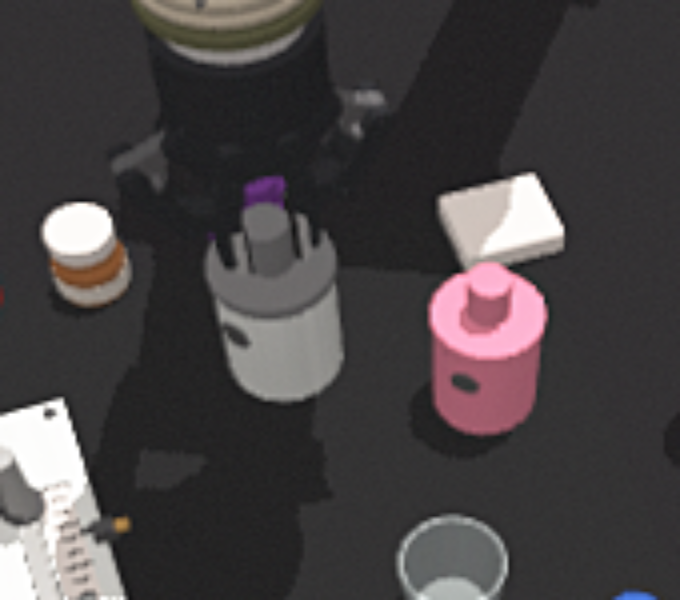

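Bucket 1 is lifted and upright, and reads about 3 N (≈0.3 kg). I'll set it back down on the same spot.

Call:
send_rows:
  targets:
    - [0, 0, 0.4, 0, 0, 0, 15]
    - [0, 0, 0.9, 0, 0, 0, 15]
    - [0, 0, 1.4, 0, 0, 0, 15]
    - [0, 0, 1.75, 0, 0, 0, 15]
    - [0, 0, 1.9, 0, 0, 0, 15]

```text
time_s: 13.38
position: [0.5304, -0.1004, 0.106]
tool_rot: [[0.997, 0.075, -0.001], [0.075, -0.997, 0.001], [-0.001, -0.001, -1.0]]
ft_force: [0.3, -0.5, -2.8]
grip_width: 0.0243
```

Call:
send_rows:
  targets:
    - [0, 0, 0.03, 0, 0, 0, 15]
    - [0, 0, 0.06, 0, 0, 0, 15]
    - [0, 0, 0.08, 0, 0, 0, 15]
    - [0, 0, 0.08, 0, 0, 0, 15]

```text
time_s: 13.88
position: [0.5308, -0.1005, 0.1031]
tool_rot: [[0.997, 0.075, 0.0], [0.075, -0.997, -0.0], [0.0, 0.0, -1.0]]
ft_force: [0.5, -0.6, -3.0]
grip_width: 0.0243
```

```bash
python3 -c "
from h import *
go((.5308,-.1004,.1022),4.3)"
```

```text
shift [ 0.001 -0.002  0.017] turn [ 0.001 -0.003 -0.002] t 13.875 F [ 0.51 -0.55 -3.02] w 0.0243
```

Call:
send_rows:
  targets:
    - [0, 0, 0.01, 0, 0, 0, 15]
    - [0, 0, 0.02, 0, 0, 0, 15]
    - [0, 0, 0.03, 0, 0, 0, 15]
    - [0, 0, 0.03, 0, 0, 0, 15]

```text
time_s: 14.38
position: [0.531, -0.1004, 0.1022]
tool_rot: [[0.997, 0.075, 0.001], [0.075, -0.997, -0.0], [0.001, 0.0, -1.0]]
ft_force: [-2.2, 0.7, 5.3]
grip_width: 0.0242
```

Down, with bench contact felt (+5 N). Opening and rising.

Call:
send_rows:
  targets:
    - [0, 0, 0, 0, 0, 0, 35]
    - [0, 0, 0, 0, 0, 0, 60]
    - [0, 0, 0, 0, 0, 0, 85]
    - [0, 0, 0, 0, 0, 0, 85]

```text
time_s: 14.88
position: [0.5307, -0.1005, 0.1013]
tool_rot: [[0.997, 0.075, -0.0], [0.075, -0.997, 0.0], [-0.0, -0.0, -1.0]]
ft_force: [-0.0, 0.1, -0.5]
grip_width: 0.0846
```

Call:
send_rows:
  targets:
    - [0, 0, -0.4, 0, 0, 0, 85]
    - [0, 0, -1.0, 0, 0, 0, 85]
    - [0, 0, -1.8, 0, 0, 0, 85]
    - [0, 0, -2.5, 0, 0, 0, 85]
    - [0, 0, -2.7, 0, 0, 0, 85]

```text
time_s: 15.5
position: [0.5312, -0.1007, 0.2381]
tool_rot: [[0.997, 0.075, 0.003], [0.075, -0.997, -0.001], [0.003, 0.002, -1.0]]
ft_force: [0.4, -0.1, -0.0]
grip_width: 0.0852
```

```bash
python3 -c "
from h import *
go((.5918,.1635,.24),4.3)
im,d=vision.get_image('scene');cv2.imwrite('pics/s9.png',cv2.resize(im[...,::-1][90:250,150:380],None,fx=3.4,fy=3.4))
W=cloud('scene',d)
for r in vision.masks_of('scene','bucket_a')[:6]:
    q=W[r['pixels']];q=q[~np.isnan(q[:,0])];t=np.percentile(q[:,2],98);s=q[q[:,2]>t-.006];print(round(r['p'],2),r['extent'],t.round(3),((s.min(0)+s.max(0))/2).round(4))"
```

```text
shift [ 1.604 -5.179 -0.041] turn [ 0.012 -0.023 -0.003] t 15.5 F [ 0.37 -0.08 -0.02] w 0.0852
0.83 [319.9, 169.0, 357.1, 214.3] 0.132 [0.5904 0.1634 0.1307]
0.82 [114.9, 139.8, 150.6, 179.2] 0.132 [ 0.3567 -0.2913  0.1301]
0.8 [202.2, 133.1, 231.1, 176.7] 0.133 [ 0.4128 -0.0906  0.1306]
0.68 [78.2, 214.8, 123.6, 261.6] 0.132 [ 0.5678 -0.3838  0.1308]
0.66 [259.0, 159.4, 286.9, 204.1] 0.132 [0.5254 0.0186 0.1299]
0.57 [209.9, 172.5, 238.8, 217.5] 0.132 [ 0.5301 -0.1012  0.1306]
```

View pics/s9.png

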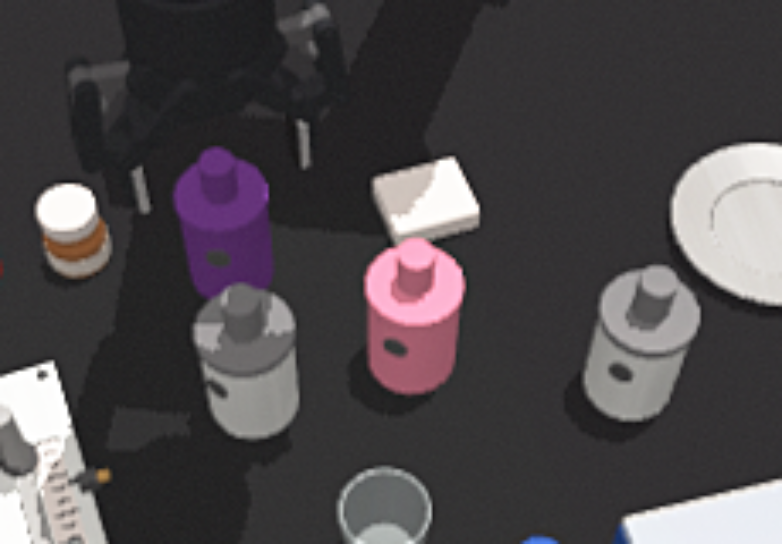

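Bucket 1 stands upright where it was, at (0.530, −0.101). Next is bucket 2 at (0.592, 0.163).

Call:
send_rows:
  targets:
    - [0.15, -0.6, 0, 0, 0, 0, 85]
    - [0.45, -1.5, 0, 0, 0, 0, 85]
    - [0.75, -2.5, 0, 0, 0, 0, 85]
    - [1.05, -3.5, 0, 0, 0, 0, 85]
    - [1.3, -4.4, 0, 0, 0, 0, 85]

```text
time_s: 16.23
position: [0.5788, 0.1255, 0.2342]
tool_rot: [[0.997, 0.075, -0.003], [0.075, -0.997, -0.0], [-0.003, -0.0, -1.0]]
ft_force: [-0.0, -1.1, 0.1]
grip_width: 0.0847
```

```bash
python3 -c "
from h import *
go((.5915,.1635,.19),4.3)"
```

```text
shift [ 0.314 -0.738  0.883] turn [-0.002  0.024 -0.001] t 16.225 F [-0.01 -1.14  0.13] w 0.0847
```

Call:
send_rows:
  targets:
    - [0.15, -0.4, 0.3, 0, 0, 0, 85]
    - [0.3, -0.72, 0.6, 0, 0, 0, 85]
    - [0.3, -0.72, 0.88, 0, 0, 0, 85]
    - [0.3, -0.72, 0.88, 0, 0, 0, 85]

```text
time_s: 16.73
position: [0.5908, 0.1596, 0.1906]
tool_rot: [[0.997, 0.073, -0.003], [0.073, -0.997, -0.001], [-0.003, 0.0, -1.0]]
ft_force: [-0.1, -0.1, -0.5]
grip_width: 0.0848
```

```bash
python3 -c "
from h import *
go((.5915,.1635,.1022),4.3)"
```

```text
shift [ 0.025 -0.077  1.768] turn [ 0.002  0.024 -0.011] t 16.725 F [-0.1  -0.08 -0.54] w 0.0848
```

Call:
send_rows:
  targets:
    - [0.02, -0.08, 0.5, 0, 0, 0, 85]
    - [0.02, -0.08, 1.0, 0, 0, 0, 85]
    - [0.02, -0.08, 1.5, 0, 0, 0, 85]
    - [0.02, -0.08, 1.74, 0, 0, 0, 85]
    - [0.02, -0.08, 1.74, 0, 0, 0, 85]

```text
time_s: 17.35
position: [0.5921, 0.1642, 0.1053]
tool_rot: [[0.997, 0.074, -0.0], [0.074, -0.997, -0.0], [-0.0, 0.0, -1.0]]
ft_force: [0.4, 0.3, 0.1]
grip_width: 0.0851
```

```bash
python3 -c "
from h import *
go((.5915,.1635,.1022),4.3)"
```

```text
shift [-0.013  0.014  0.063] turn [ 0.     0.003 -0.008] t 17.35 F [0.44 0.29 0.13] w 0.0851
```

Call:
send_rows:
  targets:
    - [-0.01, 0.01, 0.05, 0, 0, 0, 60]
    - [-0.01, 0.01, 0.05, 0, 0, 0, 40]
    - [-0.01, 0.01, 0.05, 0, 0, 0, 30]
    - [-0.01, 0.01, 0.05, 0, 0, 0, 15]
    - [-0.01, 0.01, 0.05, 0, 0, 0, 15]
  grip_force: 70

```text
time_s: 17.98
position: [0.5918, 0.1647, 0.1035]
tool_rot: [[0.997, 0.075, 0.001], [0.075, -0.997, 0.001], [0.001, -0.0, -1.0]]
ft_force: [-0.8, 1.5, 5.5]
grip_width: 0.0236
```

Call:
send_rows:
  targets:
    - [0, 0, 0, 0, 0, 0, 15]
    - [0, 0, 0, 0, 0, 0, 15]
    - [0, 0, 0, 0, 0, 0, 15]

```text
time_s: 18.35
position: [0.5919, 0.1646, 0.1035]
tool_rot: [[0.997, 0.075, 0.001], [0.075, -0.997, 0.001], [0.001, -0.001, -1.0]]
ft_force: [-0.9, 2.6, 5.1]
grip_width: 0.0239
```

Call:
send_rows:
  targets:
    - [0, 0, -0.2, 0, 0, 0, 15]
    - [0, 0, -0.6, 0, 0, 0, 15]
    - [0, 0, -1.1, 0, 0, 0, 15]
    - [0, 0, -1.6, 0, 0, 0, 15]
    - [0, 0, -2.0, 0, 0, 0, 15]

```text
time_s: 18.98
position: [0.5912, 0.164, 0.2031]
tool_rot: [[0.997, 0.074, -0.002], [0.074, -0.997, -0.001], [-0.002, 0.0, -1.0]]
ft_force: [1.3, 0.6, -6.7]
grip_width: 0.0241
```

Call:
send_rows:
  targets:
    - [0, 0, 0, 0, 0, 0, 15]
    - [0, 0, 0, 0, 0, 0, 15]
    - [0, 0, 0, 0, 0, 0, 15]
    - [0, 0, 0, 0, 0, 0, 15]

```text
time_s: 19.48
position: [0.5914, 0.1642, 0.2021]
tool_rot: [[0.997, 0.075, -0.001], [0.075, -0.997, -0.0], [-0.001, 0.0, -1.0]]
ft_force: [-0.4, -0.0, -7.0]
grip_width: 0.024
```

```bash
python3 -c "
from h import *
F=[]
for i in range(3):
    im,d=vision.get_image('scene');F.append(status.observe()['ft_force'])
print(np.round(F,2)); go((.493,.325,.2072),4.3)
cv2.imwrite('pics/s10.png',cv2.resize(im[...,::-1][90:250,150:420],None,fx=2.9,fy=2.9))"
```

```text
[[ 0.68  0.84 -7.09]
 [-1.09 -0.18 -7.33]
 [ 1.21  0.37 -5.63]]
shift [-1.726 -3.352 -0.091] turn [-0.     0.002 -0.002] t 19.625 F [ 1.21  0.37 -5.63] w 0.0242
```

View pics/s10.png

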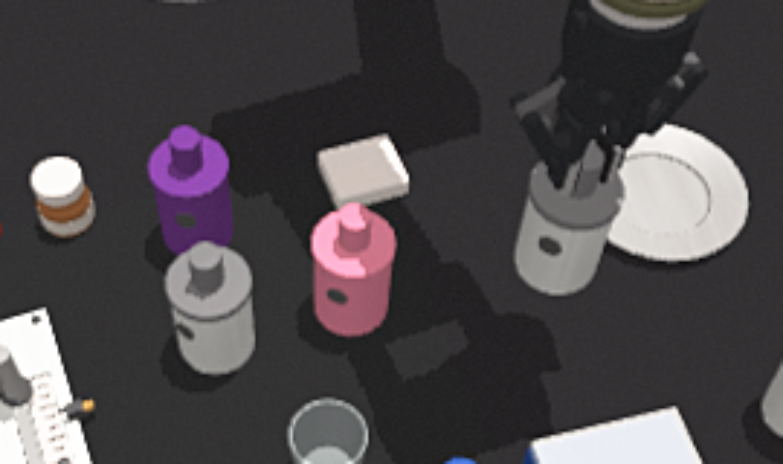

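Bucket 2 reads about 6.9 N against 3.0 N, so it's the heavier. The way to the tray is clear, so I'll carry it there smoothly.

Call:
send_rows:
  targets:
    - [-0.15, -0.3, -0.05, 0, 0, 0, 15]
    - [-0.5, -0.9, -0.09, 0, 0, 0, 15]
    - [-0.85, -1.6, -0.09, 0, 0, 0, 15]
    - [-1.2, -2.3, -0.09, 0, 0, 0, 15]
    - [-1.5, -2.9, -0.09, 0, 0, 0, 15]

```text
time_s: 20.25
position: [0.5044, 0.3052, 0.2076]
tool_rot: [[0.997, 0.076, 0.0], [0.076, -0.997, 0.0], [0.0, -0.0, -1.0]]
ft_force: [0.2, -0.5, -7.1]
grip_width: 0.0239
```

Call:
send_rows:
  targets:
    - [-0.12, -0.25, 0, 0, 0, 0, 15]
    - [-0.2, -0.38, 0, 0, 0, 0, 15]
    - [-0.22, -0.42, 0, 0, 0, 0, 15]
    - [-0.22, -0.42, 0, 0, 0, 0, 15]
    - [-0.22, -0.42, 0, 0, 0, 0, 15]

```text
time_s: 20.88
position: [0.4938, 0.3228, 0.2073]
tool_rot: [[0.997, 0.074, 0.0], [0.074, -0.997, -0.0], [-0.0, 0.0, -1.0]]
ft_force: [-0.8, 0.5, -6.9]
grip_width: 0.024
```

```bash
python3 -c "
from h import *
go((.493,.325,.2072),4.3)"
```

```text
shift [-0.014 -0.044  0.002] turn [ 0.001  0.    -0.01 ] t 20.875 F [-0.85  0.52 -6.9 ] w 0.024
```

Call:
send_rows:
  targets:
    - [-0.01, -0.04, 0, 0, 0, 0, 15]
    - [-0.01, -0.04, 0, 0, 0, 0, 15]
    - [-0.01, -0.04, 0, 0, 0, 0, 15]
    - [-0.01, -0.04, 0, 0, 0, 0, 15]
    - [-0.01, -0.04, 0, 0, 0, 0, 15]

```text
time_s: 21.5
position: [0.4928, 0.3253, 0.2073]
tool_rot: [[0.997, 0.075, -0.0], [0.075, -0.997, -0.0], [-0.0, -0.0, -1.0]]
ft_force: [-0.0, -0.0, -7.0]
grip_width: 0.0241
```

```bash
python3 -c "
from h import *
go((.493,.325,.2072),4.3)
for n in ('scene','top'):
    im,d=vision.get_image(n);W=cloud(n,d)
    cv2.imwrite('pics/f_%s.png'%n,im[...,::-1])
    for l in ('bucket_a','tray','gauge_grip'):
        for r in vision.masks_of(n,l)[:6]:
            q=W[r['pixels']];q=q[~np.isnan(q[:,0])];t=np.percentile(q[:,2],98);s=q[q[:,2]>t-.006];print(n,l,round(r['p'],2),r['extent'],q[:,2].min().round(3),t.round(3),((s.min(0)+s.max(0))/2).round(4))"
```

```text
shift [0.003 0.007 0.003] turn [-0.     0.    -0.003] t 21.5 F [-0.03 -0.02 -7.03] w 0.0241
scene bucket_a 0.78 [78.4, 214.8, 122.9, 264.0] 0.001 0.132 [ 0.5671 -0.3841  0.1303]
scene bucket_a 0.75 [209.3, 174.0, 238.7, 215.8] 0.002 0.132 [ 0.5292 -0.1012  0.1303]
scene bucket_a 0.7 [373.7, 92.5, 411.8, 143.3] 0.002 0.233 [0.499  0.326  0.2324]
scene bucket_a 0.69 [202.4, 132.3, 228.5, 176.6] 0.001 0.132 [ 0.4114 -0.0906  0.1302]
scene bucket_a 0.65 [115.4, 134.7, 148.7, 180.0] 0.001 0.132 [ 0.3577 -0.2921  0.1305]
scene bucket_a 0.6 [262.0, 158.2, 288.9, 203.8] -0.001 0.132 [0.5262 0.0189 0.13  ]
scene tray 0.67 [346.9, 135.0, 405.4, 179.7] 0.0 0.018 [0.4911 0.3238 0.0168]
scene gauge_grip 0.84 [148.6, 209.6, 165.5, 253.4] 0.01 0.089 [ 0.5434 -0.2686  0.0864]
scene gauge_grip 0.23 [410.9, 199.3, 453.8, 242.3] -0.002 0.088 [0.7275 0.337  0.0859]
top bucket_a 0.92 [277.5, 196.8, 307.3, 227.9] -0.005 0.13 [ 0.5311 -0.1006  0.1289]
top bucket_a 0.73 [97.9, 199.1, 132.6, 231.9] 0.008 0.211 [0.4824 0.3208 0.2183]
top bucket_a 0.69 [335.2, 142.7, 371.4, 239.5] -0.003 0.065 [ 0.6248 -0.2584  0.0742]
top bucket_a 0.68 [272.3, 242.5, 302.3, 272.0] -0.005 0.13 [ 0.4128 -0.0899  0.1281]
top bucket_a 0.67 [352.8, 267.3, 382.7, 295.2] -0.001 0.13 [ 0.3586 -0.2914  0.1286]
top bucket_a 0.57 [231.8, 194.8, 261.5, 226.6] -0.004 0.13 [0.5265 0.0188 0.1283]
top tray 0.62 [100.7, 194.0, 162.8, 255.5] -0.005 0.017 [0.4938 0.3138 0.2237]
top gauge_grip 0.52 [349.0, 178.0, 364.1, 213.6] 0.005 0.086 [ 0.5447 -0.2677  0.0851]
top gauge_grip 0.52 [236.7, 106.2, 260.2, 142.8] -0.003 0.151 [0.7637 0.0172 0.1494]
top gauge_grip 0.37 [3.3, 13.1, 512.0, 383.1] -0.763 0.004 [0.5994 0.0088 0.2956]
```

View pics/f_scene.png

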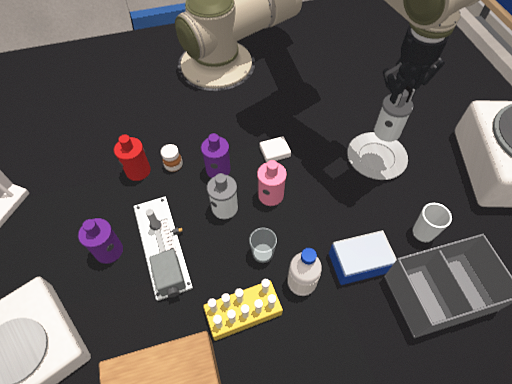

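View pics/f_top.png

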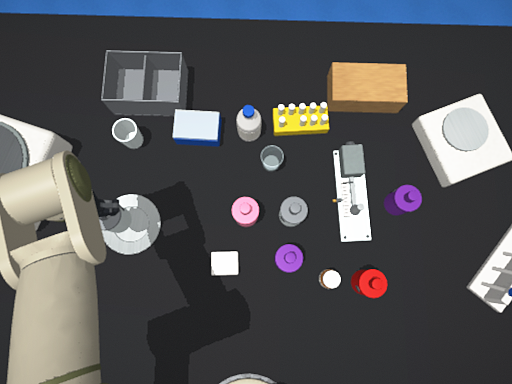

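The heavier bucket hangs upright over the tray centre: scene (392,120), underside at about 0.103 m, TCP at (0.493, 0.325). The lighter bucket stands at scene (223,197). The slide is home, and nothing else has moved.

```bash
python3 -c "
from rig import env
print(env.close_job())"
```

```text
the job is handed in; nothing more can be done
None
```

I did the whole job in the order asked and handed it in at about 21.8 s of the 72 s. No verdict was reported.

- **Gauge:** I pulled the slide about 45 mm, until the pointer lined up with the index block in both pictures. I held it there about 1.3 s, eased it home and let go. The last pictures show the post within about 1 mm of where it started.
- **Buckets:** I lifted each about 10 cm. The one at (0.53, −0.10) read about 3.0 N and the one at (0.59, 0.16) about 7.0 N, so the second is the heavier. The lighter one is back upright within about 1 mm of its place.
- **Final pose:** The heavier bucket is held upright and still at (0.493, 0.325). The tray centre measured (0.491 to 0.494, 0.324 to 0.325). The bucket's underside is about 10.3 cm above the bench, going by its knob top at 0.232 m.
- **Disagreements:** The two cameras differed by about 2.3 mm on the pointer's position along the scale. Their mean matched the index to within 0.1 mm, so I relied on the mean. In the last top view the held bucket was partly hidden by the arm, so its position there was off and I went by the scene camera and the measured tool pose.

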